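Turn the upside-down desk cup mouth-up

TASK

One of the two small wooden desk cups has been left upside down. Take hold of it, turn it over close to the desk and let it settle, so that it stands mouth-up on the desk ready for paper clips; do not drop it from a height, and leave the other cup and the ink bottle where they are.

Things in the scene. Friction and masses are not known exactly. Their poses are not given: they have to be found in the camera images.
- cup: The cup to turn over: pale plain wood, round, 56 mm outer diameter, 58 mm tall, 100 to 200 g. Its wall is straight over the 34 mm next to the rim; below that the solid heavy base rounds in to a flat foot 24 mm across. Origin: centre of the foot; z axis points from the foot out of the mouth. It starts mouth-down, rim on the desk, origin 58 mm above the desk, z axis down.
- cup_mouth (a point): Centre of that cup's mouth, in the plane of the rim, 58 mm from the foot. Wall 4 mm, hollow 34 mm deep. The centre of mass lies about 20 mm from the foot: let go lying on its side, or nearer upright, the cup rolls up onto its foot by itself, moving up to about 50 mm to the foot's side as it does, and needs that room clear.
- twin_cup: The other cup, of the same shape and size, already standing mouth-up on its foot; to be left alone. Origin: centre of the foot, on the desk; z axis up out of the mouth.
- ink_bottle: Dark blue square ink bottle with a black cap, 46 x 46 mm, 52 mm tall, standing; to be left alone. Origin: centre of its underside; z up.

How it is judged:
By the outcome, as a careful person would: the job done as asked, in the order asked, and still so for the second after the job is handed in, with the robot touching nothing.
It also fails if it takes over 35 s, if anything falls off the work surface, if the arm or the gripper's body presses on something with over 40 N, if the wrist force passes 120 N, or if a joint passes its speed limit or range.

ROBOT

A 6-joint arm with a two-finger parallel gripper is mounted at the origin on a cart in front of the work surface, level with it; the furniture and walls round the work are solid. World frame = base frame: x ahead of the robot, y to its left, z up, the work surface at z = 0. Lengths are in m, angles in degrees, forces in N, time in s.
With the tool pointing down it reaches from about 0.25 to 0.725 m from the base axis. Payload 9.7 kg.
Tool frame: the origin (TCP) lies where the fingers leave the gripper's body, on its centre line; the fingertips stand 73 mm ahead of it and the grasp point (between the pads) lies 54 mm ahead of it; z points along the fingers, y is the line along which they close (so a half turn about z gives the same grasp; the last joint's range is limited). The gripper opens to 85 mm and grips with 20 to 120 N. Pads are 22 mm wide; open, the fingers measure 114 mm over their backs; the gripper's body (76 mm by 85 mm) begins 54 mm behind the grasp point. The pads swing forward as they close: fully open they stand 13 mm farther back than shut.
Start: joints at [68.297, 4.979, 10.078, 95.1, 0, 90], TCP at [0.203, 0.511, 0.304] pointing down, gripper open.
Joint ranges: [-179.16, 179.16], [-48.56, 103.87], [-65.8, 70.77], [-126.05, 130.52], [-82.76, 87.17], [-180, 180]. Speed limits (degrees/s): [127.2, 127.2, 147.25, 180, 180, 180].

INTERFACE

Orientations are given as [roll, pitch, yaw] about the fixed x, y, z axes, in that order (R = Rz(yaw) Ry(pitch) Rx(roll)).
In Python, from workcell import sensors, imaging, bot gives the robot as it stands.
- The arm moves only by the tool apply_moves, never from a script. Its argument "rows" is a list of rows, each a list of 3 entries, a list of its own where there are three numbers: the shift along the tool's x, y, z in units of 10 cm (1.0 is 10 cm), then the turn, a rotation vector about the tool's x, y, z in units of 30 degrees (1.0 is 30 degrees), then the opening, from 0 (shut) to 1 (fully open). A call has 1 to 20 rows; each row is the pose to reach, as a shift and turn from the pose commanded when the call began, along the tool's axes at that moment; what a row does not reach only later rows make up. A row lasts 1/10 s, in which the tool goes at most 50 mm and 8.59 degrees, less where a joint would pass 70% of its speed; a pose out of reach is approached as far as the arm can. A call with a number of a shift or a turn outside -1 to 1 is refused whole. A call with a gripper value outside its range is refused whole. The fingers move at their own pace and stop on an object; "force" is the grip in N (left out, the last holds). Time passes only in rows, so rows that repeat a pose let the fingers close. It gives the time, the measured TCP pose, the force, the opening and the grip force at its end, in the units of the state.
- sensors.get_obs(): the state, without advancing time (a new reading comes with each control period).
- imaging.camera(name): name is "scene" or "top" or "wrist"; returns (picture, depth): 480x640x3 uint8, red, green, blue; 480x640 float32, m along the optical axis (not along the pixel's ray), 0 where there is no reading.
- imaging.get_calibration(name): a dict with "intrinsics" (3x3 intrinsics, pixels), "world_from_camera" (4x4, takes a point from camera to world coordinates). Camera axes: x right, y down, z forward; pixel columns grow to the right and rows downward; lengths in m; the calibration is good to about 2 mm. A picture is of the moment at which its call begins: read the wrist's pose just before it. get_calibration takes no time and is no camera call; for the wrist camera it gives the pose at the moment of the call.
- bot.job_done(): hands the job in; it is judged then, once.
The state is a dict: "time": time; "q": joint angles; "qd": joint speeds; "joint_efforts": joint torques, N m; "ee_pos": TCP position; "tcp_rot": TCP orientation; "wrist_force": force on the tool from outside, world axes, zero at the start; "torque": the same for the moment, N m; "opening": finger opening in m; "grasp_force": force on a finger pad.
Only numpy, scipy, OpenCV 4.12 (cv2) and the standard library are available. Lean on these libraries where they do the work, as an engineer would, in place of code of your own. Each camera call takes 0.05 s, during which the arm holds its last target. There are 200 camera calls.

## Working session

There is one attempt and no reset: what is moved stays moved. The work goes in short steps, Python scripts to look and compute and a tool call to move; the robot and the scene stay as the last step left them, time stands still between calls to the robot, and variables do not carry over. Pictures are saved under pics/ and viewed, at most 10 in all, crops included, and the job is handed in when it is done.

Besides the shell and the picture viewer there is one more tool, called after "Request:" as name([rows], argument=value, ...), one row to a line, values as JSON. apply_moves: Moves the arm, as the interface text tells. Its arguments: {"type":"object","properties":{"rows":{"type":"array"},"force":{"type":"number"}},"required":["rows"]}

```bash
mkdir -p pics; ls
python3 - <<'E'
from workcell import sensors, imaging
import cv2,numpy as np
print(sensors.get_obs())
for n in("top","scene"):
    p,d=imaging.camera(n); cv2.imwrite(f"pics/{n}1.png",p[:,:,::-1]); np.save(n+".npy",d)
    c=imaging.get_calibration(n); print(n,c); np.savez(n+"_c.npz",K=c["intrinsics"],T=c["world_from_camera"])
E
```

```text
pics
{'time': 0.0, 'q': array([ 6.82945793e+01,  5.01177807e+00,  1.00348065e+01,  9.50996957e+01,
       -2.26360896e-04,  8.99977956e+01]), 'qd': array([ 0.02986773,  0.01604926, -0.08181334, -0.09102988, -0.05415535,
        0.09393957]), 'joint_efforts': array([ 1.12451045e-03, -5.20376801e+01,  4.64816129e+01,  1.58800028e-02,
        1.51127665e-05, -1.32329927e-05]), 'ee_pos': array([0.20336164, 0.51088228, 0.30317966]), 'tcp_rot': array([-1.79923333e+02,  2.23411015e-04,  1.58296784e+02]), 'wrist_force': array([-0.05262731, -0.00240898, -0.34288566]), 'torque': array([-0.0339515 ,  0.00548782, -0.00464738]), 'grasp_force': 0.0, 'opening': 0.08515067711770022}
top {'intrinsics': array([[513.41819712,   0.        , 332.04485091],
       [  0.        , 513.41819712, 243.43830217],
       [  0.        ,   0.        ,   1.        ]]), 'world_from_camera': array([[-0.00853901, -0.98133732,  0.19210451,  0.36653346],
       [-0.99965194,  0.00358177, -0.02613743, -0.04558837],
       [ 0.02496156, -0.19226083, -0.98102635,  0.93437353],
       [ 0.        ,  0.        ,  0.        ,  1.        ]])}
scene {'intrinsics': array([[540.74843433,   0.        , 316.6511824 ],
       [  0.        , 540.74843433, 240.22044892],
       [  0.        ,   0.        ,   1.        ]]), 'world_from_camera': array([[ 0.74254236, -0.35131169,  0.57027269, -0.01290735],
       [-0.66940693, -0.41836886,  0.61389076, -0.6347997 ],
       [ 0.02291734, -0.83758438, -0.54582708,  0.57760721],
       [ 0.        ,  0.        ,  0.        ,  1.        ]])}
```

View pics/top1.png

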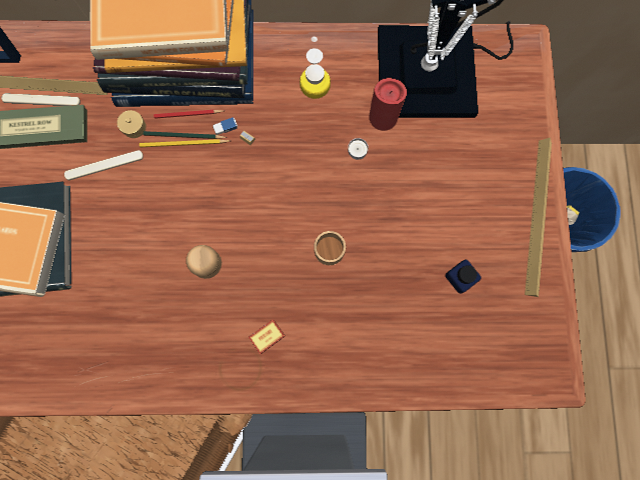

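View pics/scene1.png

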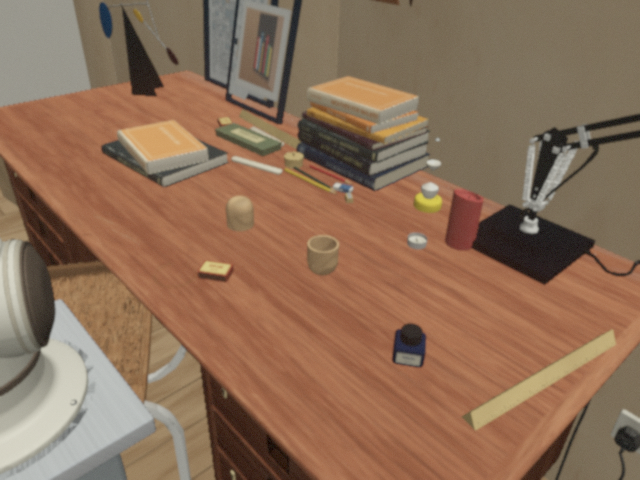

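The cup sits foot-up at about (204,261) in the top view. The twin is mouth-up at (330,247), and the bottle is at (463,276).

```bash
cat > h.py <<'E'
import numpy as np
def pts(n):
    c=np.load(n+"_c.npz");K,T=c["K"],c["T"];d=np.load(n+".npy")
    v,u=np.mgrid[:480,:640]
    P=np.stack([(u-K[0,2])/K[0,0]*d,(v-K[1,2])/K[1,1]*d,d],-1)
    return P@T[:3,:3].T+T[:3,3]
E
python3 - <<'E'
from h import *
P=pts("top")
for n,u,v in(("cup",204,261),("twin",330,247),("bottle",463,276)):
    w=P[v-35:v+35,u-35:u+35].reshape(-1,3); w=w[(w[:,2]>.008)&(w[:,2]<.2)]
    top=w[w[:,2]>w[:,2].max()-.006]
    print(n,"zmax",w[:,2].max(),"min",w.min(0),"max",w.max(0),"topc",(top.min(0)+top.max(0))/2,np.ptp(top,axis=0))
for u,v in((250,300),(267,337),(150,330),(240,180)): print(u,v,P[v,u])
for r in range(395,420,4): print(r,P[r,204])
E
```

```text
cup zmax 0.06212406295740469 min [0.48554572 0.13103439 0.00829889] max [0.53965559 0.18494238 0.06212406] topc [0.51285108 0.15789506 0.05912763] [0.04012509 0.03630739 0.00599286]
twin zmax 0.06036191903674348 min [ 0.50548843 -0.09179093  0.01975537] max [ 0.56103359 -0.03904039  0.06036192] topc [ 0.53326101 -0.0654696   0.05741347] [0.05554515 0.05242262 0.0058969 ]
bottle zmax 0.055848741591187356 min [ 0.45531413 -0.33592666  0.00804718] max [ 0.51273904 -0.27585646  0.05584874] topc [ 0.48510134 -0.30533307  0.05287   ] [0.03022704 0.02984313 0.00595747]
250 300 [ 0.44590385  0.07901426 -0.00123914]
267 337 [0.37949399 0.04574983 0.01411592]
150 330 [ 0.39375712  0.25610828 -0.00331546]
240 180 [ 0.67269589  0.10281721 -0.00071578]
395 [ 0.28071807  0.15599135 -0.00417529]
399 [ 0.27429066  0.15504676 -0.00100115]
403 [ 0.2673963   0.15518148 -0.00285361]
407 [ 0.2609556   0.15444254 -0.00062371]
411 [ 0.25417101  0.15440819 -0.00168219]
415 [ 0.21268884  0.21261486 -0.2756838 ]
419 [ 0.20423051  0.212107   -0.27487368]
```

```bash
cat >> h.py <<'E'
from scipy.spatial.transform import Rotation as Ro
def rot(tilt,yaw,az):
    a=np.radians(az); e=np.array([-np.sin(a),np.cos(a),0])
    return Ro.from_rotvec(-np.radians(tilt)*e)*Ro.from_euler("xyz",[180,0,yaw],degrees=True)
def step(p,R,name=""):
    "remaining shift and turn to TCP pose p,R from now, in move units"
    from workcell import sensors
    o=sensors.get_obs(); R0=Ro.from_euler("xyz",o["tcp_rot"],degrees=True)
    s=R0.inv().apply(p-o["ee_pos"])/.1; t=np.degrees((R0.inv()*R).as_rotvec())/30
    f=min(1,1/max(abs(s).max(),abs(t).max()))
    print(name,"t",round(o["time"],2),"q",o["q"].round(1),"pos",o["ee_pos"].round(4),"frac",round(f,2))
    print("full",s.round(3),t.round(3)," scaled",(s*f).round(3),(t*f).round(3))
C=np.array([.513,.158,0]); AZ=17.1
def grasp(tilt,yaw,back,z=.024,c=C,ahead=.051):
    R=rot(tilt,yaw,AZ); zt=R.apply([0,0,1]); return c+[0,0,z]-zt*(ahead+back),R
E
python3 -c "
from h import *
p,R=grasp(60,193,.1); print(p); step(p+[0,0,.1],R)
print(R.apply([0,1,0]),R.apply([0,0,1]))"
```

```text
[0.3880111  0.11954839 0.0995    ]
 t 0.1 q [68.3  5.  10.  95.1  0.  90. ] pos [0.2034 0.5109 0.3033] frac 0.32
full [-3.163 -2.952  1.041] [-0.744 -1.889 -1.047]  scaled [-1.    -0.933  0.329] [-0.235 -0.597 -0.331]
[-0.25911943  0.9638585   0.0619186 ] [ 0.82774103  0.25464639 -0.5       ]
```

Request:
apply_moves([
  [[-1,-0.93,0.3],[-0.24,-0.6,-0.33],1],
  [[-1,-0.93,0.3],[-0.24,-0.6,-0.33],1],
  [[-1,-0.93,0.3],[-0.24,-0.6,-0.33],1],
  [[-1,-0.93,0.3],[-0.24,-0.6,-0.33],1],
])

```text
time: 0.5
ee_pos: [0.2616, 0.3833, 0.2716]
tcp_rot: [174.4, 18.6, 167.4]
wrist_force: [1.3, -0.1, 0.7]
opening: 0.0855
grasp_force: 0.0
```

```bash
python3 -c "
from h import *
p,R=grasp(60,193,.1); step(p+[0,0,.1],R)"
```

```text
t 0.5 q [ 63.1 -16.6 -14.9  81.3 -16.5  73.3] pos [0.2616 0.3833 0.2716] frac 0.41
full [-1.484 -2.41   1.03 ] [-0.51  -1.284 -0.715]  scaled [-0.616 -1.     0.427] [-0.212 -0.533 -0.297]
```

Request:
apply_moves([
  [[-0.62,-1,0.43],[-0.21,-0.53,-0.3],1],
  [[-0.62,-1,0.43],[-0.21,-0.53,-0.3],1],
  [[-0.62,-1,0.43],[-0.21,-0.53,-0.3],1],
  [[-0.62,-1,0.43],[-0.21,-0.53,-0.3],1],
])

```text
time: 0.9
ee_pos: [0.3147, 0.2755, 0.2417]
tcp_rot: [171.5, 35.5, 175.0]
wrist_force: [-0.6, 1.6, 0.3]
opening: 0.0856
grasp_force: 0.0
```

```bash
python3 -c "
from h import *
p,R=grasp(60,193,.1); step(p+[0,0,.1],R)"
```

```text
t 0.9 q [ 53.2 -39.4 -37.3  64.1 -24.1  49.3] pos [0.3147 0.2755 0.2417] frac 0.63
full [-0.459 -1.6    0.615] [-0.296 -0.755 -0.421]  scaled [-0.287 -1.     0.385] [-0.185 -0.472 -0.263]
```

```bash
python3 -c "
from h import *
p,R=grasp(50,193,0); print(p);step(p+[0,0,.1],R)"
```

```text
[0.47565882 0.14651235 0.05678217]
 t 0.9 q [ 53.2 -39.4 -37.3  64.1 -24.1  49.3] pos [0.3147 0.2755 0.2417] frac 0.67
full [-0.904 -1.384  1.498] [-0.234 -0.427 -0.439]  scaled [-0.603 -0.924  1.   ] [-0.156 -0.285 -0.293]
```

Request:
apply_moves([
  [[-0.6,-0.92,1],[-0.16,-0.28,-0.29],1],
  [[-0.6,-0.92,1],[-0.16,-0.28,-0.29],1],
  [[-0.6,-0.92,1],[-0.16,-0.28,-0.29],1],
  [[-0.6,-0.92,1],[-0.16,-0.28,-0.29],1],
  [[-0.6,-0.92,1],[-0.16,-0.28,-0.29],1],
])

```text
time: 1.4
ee_pos: [0.4228, 0.1916, 0.1859]
tcp_rot: [172.9, 44.8, -175.4]
wrist_force: [-0.4, -0.1, 0.7]
opening: 0.0854
grasp_force: 0.0
```

```bash
python3 -c "
from h import *
p,R=grasp(50,193,0); step(p+[0,0,.1],R)"
```

```text
t 1.4 q [ 29.  -46.4 -51.6  40.4 -10.1  17.3] pos [0.4228 0.1916 0.1859] frac 1
full [-0.143 -0.557  0.487] [-0.075 -0.151 -0.155]  scaled [-0.143 -0.557  0.487] [-0.075 -0.151 -0.155]
```

Request:
apply_moves([
  [[-0.14,-0.56,0.49],[-0.08,-0.15,-0.16],1],
  [[-0.14,-0.56,0.49],[-0.08,-0.15,-0.16],1],
  [[-0.14,-0.56,0.49],[-0.08,-0.15,-0.16],1],
  [[-0.14,-0.56,0.49],[-0.08,-0.15,-0.16],1],
])

```text
time: 1.8
ee_pos: [0.4752, 0.149, 0.158]
tcp_rot: [175.1, 49.9, -168.8]
wrist_force: [-0.7, 0.5, -0.2]
opening: 0.0855
grasp_force: 0.0
```

Run:
```python
from h import *
from workcell import imaging
import cv2
p,R=grasp(50,193,0); step(p+[0,0,.1],R); step(p,R)
c=imaging.get_calibration("wrist");q,d=imaging.camera("wrist");cv2.imwrite("pics/w1.png",q[:,:,::-1])
np.save("wrist.npy",d);np.savez("wrist_c.npz",K=c["intrinsics"],T=c["world_from_camera"])
P=pts("wrist"); w=P.reshape(-1,3); w=w[(abs(w[:,0]-.513)<.05)&(abs(w[:,1]-.158)<.05)&(w[:,2]>.012)&(w[:,2]<.08)]
print(len(w),w.min(0),w.max(0)); t=w[w[:,2]>.054];print((t.min(0)+t.max(0))/2,np.median(t,0))
```

```text
t 1.8 q [ 17.3 -43.6 -56.1  27.4   0.2   3.9] pos [0.4752 0.149  0.158 ] frac 1
full [ 0.009 -0.026  0.005] [0.013 0.002 0.011]  scaled [ 0.009 -0.026  0.005] [0.013 0.002 0.011]
 t 1.8 q [ 17.3 -43.6 -56.1  27.4   0.2   3.9] pos [0.4752 0.149  0.158 ] frac 1
full [ 0.774 -0.081  0.647] [0.013 0.002 0.011]  scaled [ 0.774 -0.081  0.647] [0.013 0.002 0.011]
14712 [0.48309812 0.13436934 0.01201662] [0.52994585 0.18862177 0.05750515]
[0.51062469 0.1619249  0.05575289] [0.50766634 0.16110783 0.05597969]
```

View pics/w1.png

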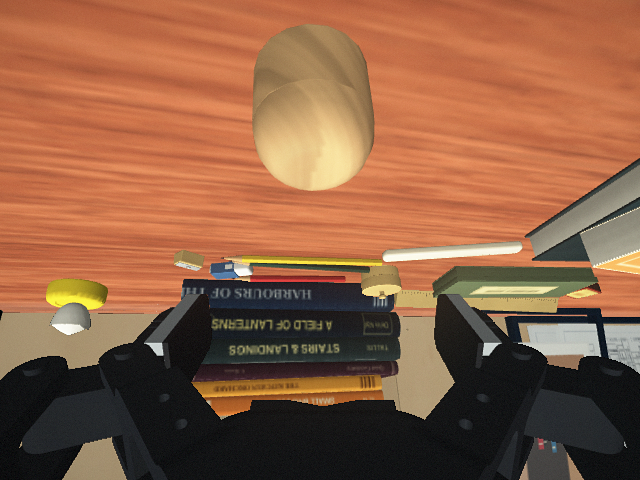

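```bash
sed -i 's/^C=.*;/C=np.array([.512,.160,0]);/' h.py
python3 - <<'E'
from h import *
from workcell import sensors
T=np.load("wrist_c.npz")["T"];o=sensors.get_obs();R0=Ro.from_euler("xyz",o["tcp_rot"],degrees=True)
print("cam in tool",R0.inv().apply(T[:3,3]-o["ee_pos"]), "cam z at grasp",T[2,3]-.101)
p,R=grasp(50,193,0); step(p,R)
E
```

```text
cam in tool [ 0.066852    0.00044521 -0.06875087] cam z at grasp 0.05038570590567176
 t 1.85 q [ 17.3 -43.7 -56.1  27.4   0.2   3.9] pos [0.4752 0.1492 0.1585] frac 1
full [ 0.783 -0.061  0.647] [0.014 0.003 0.012]  scaled [ 0.783 -0.061  0.647] [0.014 0.003 0.012]
```

Request:
apply_moves([
  [[0.2,-0.03,0.16],[0.01,0,0.01],1],
  [[0.4,-0.05,0.32],[0.01,0,0.01],1],
  [[0.55,-0.06,0.46],[0.01,0,0.01],1],
  [[0.7,-0.06,0.58],[0.01,0,0.01],1],
  [[0.78,-0.06,0.65],[0.01,0,0.01],1],
  [[0.78,-0.06,0.65],[0.01,0,0.01],1],
  [[0.78,-0.06,0.65],[0.01,0,0.01],1],
])

```text
time: 2.55
ee_pos: [0.4753, 0.1483, 0.0567]
tcp_rot: [175.1, 50.0, -169.1]
wrist_force: [-0.5, 0.2, 0.4]
opening: 0.0853
grasp_force: 0.0
```

Run:
```python
from h import *
from workcell import sensors,imaging
import cv2
p,R=grasp(50,193,0); step(p,R); print(sensors.get_obs()["wrist_force"])
q,d=imaging.camera("scene");cv2.imwrite("pics/s2.png",cv2.resize(q[130:330,120:420,::-1],None,fx=2.6,fy=2.6))
```

```text
t 2.55 q [ 17.4 -36.7 -64.7  11.9  -0.1   4.2] pos [0.4753 0.1483 0.0567] frac 1
full [ 0.003  0.004 -0.005] [0.003 0.005 0.003]  scaled [ 0.003  0.004 -0.005] [0.003 0.005 0.003]
[-0.54094605  0.20046681  0.42380322]
```

View pics/s2.png

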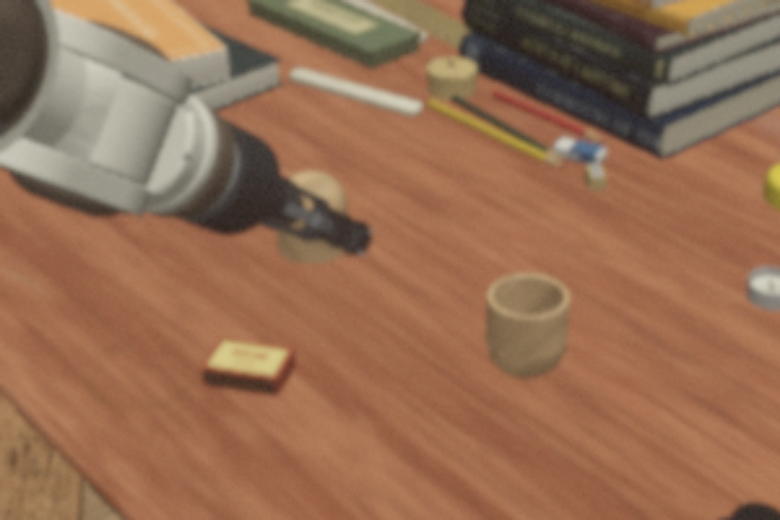

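The fingers straddle the cup, which is at about (313,220) in the crop, and the contact force is near zero. I'll close the gripper now.

Request:
apply_moves([
  [[0,0,0],[0,0,0],0.5],
  [[0,0,0],[0,0,0],0.5],
  [[0,0,0],[0,0,0],0.5],
  [[0,0,0],[0,0,0],0.5],
  [[0,0,0],[0,0,0],0.5],
  [[0,0,0],[0,0,0],0.5],
  [[0,0,0],[0,0,0],0.5],
], force=60)

```text
time: 3.3
ee_pos: [0.4759, 0.1473, 0.0571]
tcp_rot: [175.1, 50.1, -169.2]
wrist_force: [-4.1, 1.7, 6.3]
opening: 0.0541
grasp_force: 63.5
```

```bash
cat >> h.py <<'E'
C2=np.array([.57,.176,0])
def fl(tilt,roll,z,c=C2):
    p,R=grasp(tilt,193,0,z=z,c=c); return p,R*Ro.from_euler("z",roll,degrees=True)
E
python3 -c "
from h import *
p,R=fl(60,0,.095); print(p); step(p,R)"
```

```text
[0.52778521 0.16301303 0.1205    ]
 t 3.3 q [ 17.2 -36.7 -64.7  11.7  -0.1   4.1] pos [0.4759 0.1473 0.0571] frac 1
full [-0.832  0.056  0.011] [-0.022 -0.324  0.001]  scaled [-0.832  0.056  0.011] [-0.022 -0.324  0.001]
```

Request:
apply_moves([
  [[-0.15,0,-0.13],[0,0,0],0.5],
  [[-0.3,0.01,-0.2],[0,-0.05,0],0.5],
  [[-0.5,0.03,-0.15],[-0.01,-0.15,0],0.5],
  [[-0.7,0.05,-0.05],[-0.02,-0.25,0],0.5],
  [[-0.83,0.05,0.01],[-0.02,-0.32,0],0.5],
  [[-0.83,0.05,0.01],[-0.02,-0.32,0],0.5],
  [[-0.83,0.05,0.01],[-0.02,-0.32,0],0.5],
])

```text
time: 4.0
ee_pos: [0.5265, 0.1618, 0.1174]
tcp_rot: [173.2, 59.3, -170.9]
wrist_force: [-0.3, -0.6, -2.4]
opening: 0.0547
grasp_force: 63.4
```

Run:
```python
from h import *
from workcell import sensors,imaging
import cv2
p,R=fl(70,30,.095); step(p,R); o=sensors.get_obs(); print(o["wrist_force"],o["opening"])
q,d=imaging.camera("wrist");s,d=imaging.camera("scene")
cv2.imwrite("pics/c3.png",np.hstack([cv2.resize(q,(400,300)),cv2.resize(s[100:300,150:417],(400,300))])[:,:,::-1])
```

```text
t 4.0 q [ 17.1 -33.4 -61.5   2.3  -0.1   4.1] pos [0.5265 0.1618 0.1174] frac 1
full [0.054 0.005 0.006] [-0.118 -0.331  0.999]  scaled [0.054 0.005 0.006] [-0.118 -0.331  0.999]
[-0.27285544 -0.61283073 -2.40663954] 0.054669512602305105
```

View pics/c3.png

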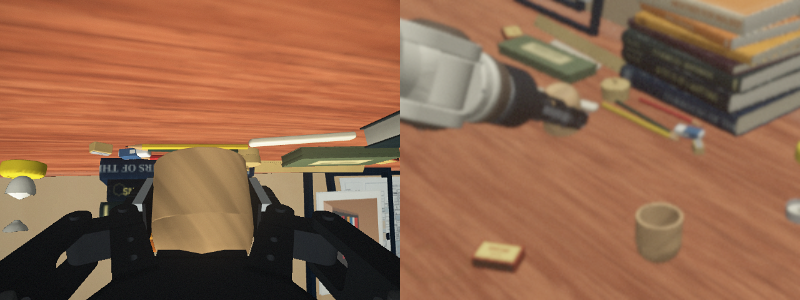

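The cup is gripped and lifted: it sits between the pads at (200,200) in the left picture. Next I'll roll it over.

Request:
apply_moves([
  [[0,0,0],[0,0,0.28],0.5],
  [[0,0,0],[0,0,0.55],0.5],
  [[0,0,0],[0,0,0.8],0.5],
  [[0,0,0],[0,0,1],0.5],
])

```text
time: 4.5
ee_pos: [0.5268, 0.1619, 0.1185]
tcp_rot: [136.1, 45.5, 143.5]
wrist_force: [-0.3, -0.7, -1.9]
opening: 0.054
grasp_force: 63.4
```

Request:
apply_moves([
  [[0,0,0],[0,0,0.28],0.5],
  [[0,0,0],[0,0,0.55],0.5],
  [[0,0,0],[0,0,0.8],0.5],
  [[0,0,0],[0,0,1],0.5],
])

```text
time: 4.9
ee_pos: [0.5267, 0.1619, 0.1184]
tcp_rot: [123.0, 22.0, 120.6]
wrist_force: [0.2, -0.0, -1.2]
opening: 0.0541
grasp_force: 63.3
```

Request:
apply_moves([
  [[0,0,0],[0,0,0.28],0.5],
  [[0,0,0],[0,0,0.55],0.5],
  [[0,0,0],[0,0,0.8],0.5],
  [[0,0,0],[0,0,1],0.5],
])

```text
time: 5.3
ee_pos: [0.5268, 0.1619, 0.1184]
tcp_rot: [120.4, -3.7, 104.8]
wrist_force: [-0.0, -0.3, -2.0]
opening: 0.0545
grasp_force: 63.3
```

Request:
apply_moves([
  [[0,0,0],[0,0,0.28],0.5],
  [[0,0,0],[0,0,0.55],0.5],
  [[0,0,0],[0,0,0.8],0.5],
  [[0,0,0],[0,0,1],0.5],
])

```text
time: 5.7
ee_pos: [0.5267, 0.1619, 0.1184]
tcp_rot: [125.3, -29.1, 88.0]
wrist_force: [0.2, -0.4, -1.6]
opening: 0.054
grasp_force: 63.3
```

Request:
apply_moves([
  [[0,0,0],[0,0,0.28],0.5],
  [[0,0,0],[0,0,0.55],0.5],
  [[0,0,0],[0,0,0.8],0.5],
  [[0,0,0],[0,0,1],0.5],
])

```text
time: 6.1
ee_pos: [0.5267, 0.1619, 0.1184]
tcp_rot: [143.5, -51.1, 60.6]
wrist_force: [-0.6, -0.5, -0.7]
opening: 0.0539
grasp_force: 63.4
```

```bash
python3 -c "
from h import *
p,R=fl(80,171,.08); step(p,R)
p,R=fl(80,171,.06); step(p,R)"
```

```text
t 6.1 q [ 1.710e+01 -3.350e+01 -6.150e+01  2.300e+00 -1.000e-01  1.544e+02] pos [0.5267 0.1619 0.1184] frac 1
full [-0.248 -0.128  0.108] [-0.176  0.658  0.685]  scaled [-0.248 -0.128  0.108] [-0.176  0.658  0.685]
 t 6.1 q [ 1.710e+01 -3.350e+01 -6.150e+01  2.300e+00 -1.000e-01  1.544e+02] pos [0.5267 0.1619 0.1184] frac 1
full [-0.403 -0.202  0.209] [-0.176  0.658  0.685]  scaled [-0.403 -0.202  0.209] [-0.176  0.658  0.685]
```

Request:
apply_moves([
  [[-0.08,-0.04,0.04],[-0.04,0.15,0.15],0.5],
  [[-0.16,-0.08,0.08],[-0.08,0.3,0.3],0.5],
  [[-0.25,-0.13,0.13],[-0.12,0.45,0.45],0.5],
  [[-0.35,-0.18,0.18],[-0.16,0.6,0.6],0.5],
  [[-0.4,-0.2,0.21],[-0.18,0.66,0.68],0.5],
  [[-0.4,-0.2,0.21],[-0.18,0.66,0.68],0.5],
])

```text
time: 6.7
ee_pos: [0.5694, 0.1756, 0.0539]
tcp_rot: [154.0, -78.1, 43.6]
wrist_force: [-1.3, -0.6, -2.6]
opening: 0.0541
grasp_force: 63.4
```

Run:
```python
from h import *
from workcell import sensors,imaging
import cv2
p,R=fl(80,171,.036); step(p,R); o=sensors.get_obs(); print(o["wrist_force"],o["opening"],o["tcp_rot"])
s,d=imaging.camera("scene")
cv2.imwrite("pics/c4.png",cv2.resize(s[120:280,180:393],(798,600))[:,:,::-1])
```

```text
t 6.7 q [ 17.1   0.4 -65.8 -55.6   0.  174.7] pos [0.5694 0.1756 0.0539] frac 1
full [-0.18  -0.019 -0.47 ] [-0.003  0.022  0.012]  scaled [-0.18  -0.019 -0.47 ] [-0.003  0.022  0.012]
[-1.29732419 -0.56452524 -2.59190583] 0.05405957661223281 [153.99885689 -78.12552046  43.63530411]
```

View pics/c4.png

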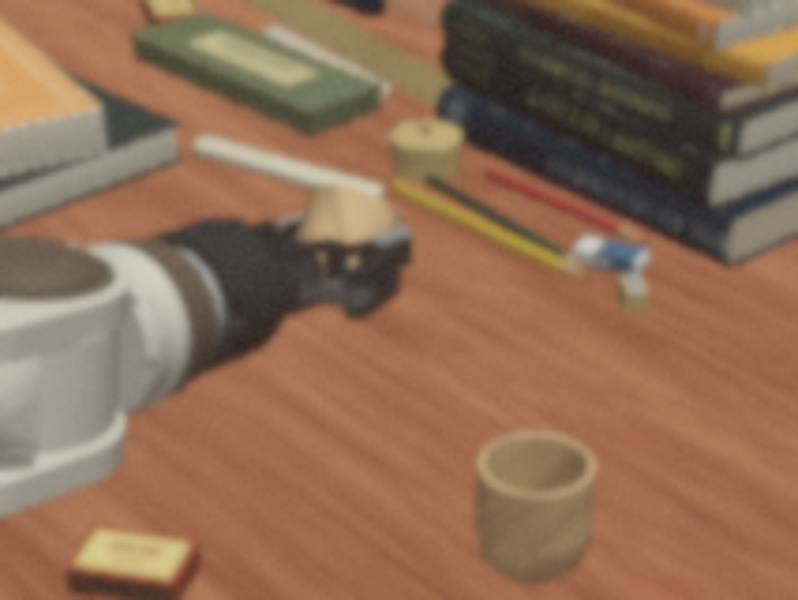

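The arm has hit the j3 limit and sits about 47 mm too far out. The cup's orientation at (350,215) isn't clear from here, so I'll check with the wrist and top cameras.

Run:
```python
from h import *
from workcell import imaging
import cv2
q,d=imaging.camera("wrist");s,d=imaging.camera("top")
cv2.imwrite("pics/c5.png",np.hstack([cv2.resize(q,(400,300)),cv2.resize(s[185:275,140:260],(400,300))])[:,:,::-1])
```

```text
(no output)
```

View pics/c5.png

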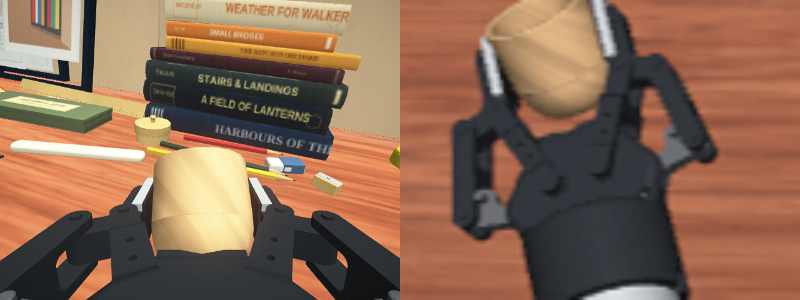

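```bash
sed -i 's/^C2=.*/C2=np.array([.636,.196,0])/' h.py; python3 -c "
from h import *
p,R=fl(80,171,.045); print(p);step(p,R)
p,R=fl(80,171,.036); step(p,R)"
```

```text
[0.58799511 0.18123177 0.05385606]
 t 6.85 q [ 17.1  -0.6 -65.7 -55.    0.  174.6] pos [0.5711 0.1761 0.0622] frac 1
full [-0.051 -0.004  0.188] [-0.002  0.003  0.017]  scaled [-0.051 -0.004  0.188] [-0.002  0.003  0.017]
 t 6.85 q [ 17.1  -0.6 -65.7 -55.    0.  174.6] pos [0.5711 0.1761 0.0622] frac 1
full [-0.139 -0.013  0.204] [-0.002  0.003  0.017]  scaled [-0.139 -0.013  0.204] [-0.002  0.003  0.017]
```

Request:
apply_moves([
  [[-0.02,0,0.1],[0,0,0],0.5],
  [[-0.05,0,0.19],[0,0,0.01],0.5],
  [[-0.05,0,0.19],[0,0,0.01],0.5],
  [[-0.05,0,0.19],[0,0,0.01],0.5],
])

```text
time: 7.25
ee_pos: [0.5888, 0.181, 0.057]
tcp_rot: [152.8, -79.0, 44.8]
wrist_force: [-0.4, 0.6, -1.5]
opening: 0.0542
grasp_force: 63.5
```

```bash
python3 -c "
from h import *
p,R=fl(80,171,.036); step(p,R)"
```

```text
t 7.25 q [ 1.710e+01  3.500e+00 -6.320e+01 -5.690e+01  1.000e-01  1.749e+02] pos [0.5888 0.181  0.057 ] frac 1
full [-0.12  -0.016  0.014] [-0.001 -0.008  0.006]  scaled [-0.12  -0.016  0.014] [-0.001 -0.008  0.006]
```

Request:
apply_moves([
  [[-0.03,0,0],[0,0,0],0.5],
  [[-0.06,0,0.01],[0,0,0],0.5],
  [[-0.09,0,0.01],[0,0,0],0.5],
  [[-0.12,-0.01,0.01],[0,0,0],0.5],
  [[-0.12,-0.01,0.01],[0,0,0],0.5],
])

```text
time: 7.75
ee_pos: [0.5884, 0.1802, 0.0438]
tcp_rot: [152.7, -79.1, 44.8]
wrist_force: [-3.2, -4.8, 8.6]
opening: 0.0545
grasp_force: 64.9
```

The cup touches the desk at the predicted height. I'll open and back off 22 mm along the fingers so it can roll up onto its foot.

Request:
apply_moves([
  [[-0.01,0,0],[0,0,0],1],
  [[0,0,0],[0,0,0],1],
  [[0,0,-0.12],[0,0,0],1],
  [[0,0,-0.22],[0,0,0],1],
  [[0,0,-0.22],[0,0,0],1],
  [[0,0,-0.22],[0,0,0],1],
  [[0,0,-0.22],[0,0,0],1],
  [[0,0,-0.22],[0,0,0],1],
  [[0,0,-0.22],[0,0,0],1],
  [[0,0,-0.22],[0,0,0],1],
  [[0,0,-0.22],[0,0,0],1],
  [[0,0,-0.22],[0,0,0],1],
])

```text
time: 8.95
ee_pos: [0.5683, 0.1746, 0.045]
tcp_rot: [153.5, -78.8, 44.1]
wrist_force: [0.5, 0.5, 0.1]
opening: 0.0855
grasp_force: 0.0
```

Run:
```python
from h import *
from workcell import imaging,sensors
import cv2
o=sensors.get_obs();print(o["q"].round(1),o["wrist_force"].round(1))
q,d=imaging.camera("wrist");s,d=imaging.camera("top");e,d=imaging.camera("scene")
cv2.imwrite("pics/c6.png",np.vstack([np.hstack([cv2.resize(q,(400,300)),cv2.resize(s[175:265,140:260],(400,300))]),np.hstack([cv2.resize(e[120:270,180:380],(400,300)),cv2.resize(e,(400,300))])])[:,:,::-1])
```

```text
[ 1.70e+01  3.50e+00 -6.57e+01 -5.93e+01  1.00e-01  1.75e+02] [0.5 0.5 0.1]
```

View pics/c6.png

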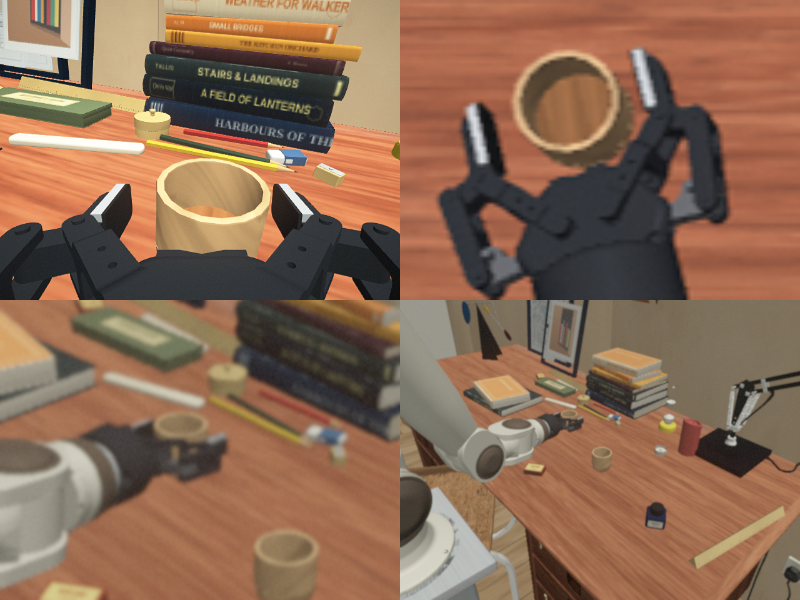

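The cup stands mouth-up between the open fingers, clear of both, with the gaps slightly uneven. I'll leave straight up after a 3 mm centring shift.

Run:
```python
from h import *
from workcell import sensors
R0=Ro.from_euler("xyz",sensors.get_obs()["tcp_rot"],degrees=True)
a=np.radians(17.1)
print("up",R0.inv().apply([0,0,1]),"right",R0.inv().apply([np.sin(a),-np.cos(a),0]))
```

```text
up [ 0.98111762  0.08623823 -0.17312185] right [-8.77033988e-02  9.96146298e-01 -8.17090788e-04]
```

Request:
apply_moves([
  [[0,0.03,0],[0,0,0],1],
  [[0.1,0.04,-0.02],[0,0,0],1],
  [[0.2,0.05,-0.03],[0,0,0],1],
  [[0.3,0.06,-0.05],[0,0,0],1],
  [[0.45,0.07,-0.08],[0,0,0],1],
  [[0.6,0.08,-0.1],[0,0,0],1],
  [[0.8,0.1,-0.14],[0,0,0],1],
  [[0.95,0.11,-0.16],[0,0,0],1],
  [[0.95,0.11,-0.16],[0,0,0],1],
])

```text
time: 10.0
ee_pos: [0.5714, 0.1726, 0.1457]
tcp_rot: [152.8, -79.1, 44.7]
wrist_force: [0.3, 0.1, -1.0]
opening: 0.0858
grasp_force: 0.0
```

Run:
```python
from h import *
from workcell import imaging,sensors
import cv2
o=sensors.get_obs();print(o["q"].round(1),o["wrist_force"].round(1),o["ee_pos"])
s,d=imaging.camera("top");e,d=imaging.camera("scene")
cv2.imwrite("pics/c7.png",np.hstack([cv2.resize(s[130:310,100:340],(400,300)),cv2.resize(e[100:300,150:417],(400,300))])[:,:,::-1])
```

```text
[ 16.6 -19.3 -65.7 -36.7   0.5 174.9] [ 0.3  0.1 -1. ] [0.57135643 0.17263213 0.14565088]
```

View pics/c7.png

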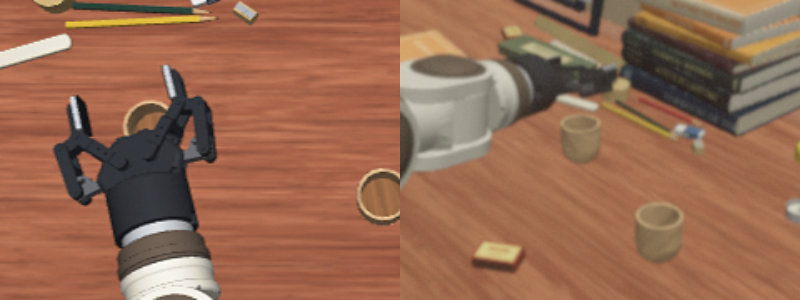

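The cup stands upright at (580,138) in the right picture. The gripper is well above it, and the twin hasn't moved.

```bash
python3 -c "
from workcell import bot
print(bot.job_done())"
```

```text
the job is handed in; nothing more can be done
None
```

The upside-down cup now stands mouth-up on its foot, the twin cup and ink bottle were left where they were, and I handed the job in after about 10 s of robot time, with the gripper clear of everything.

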